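# Set the card jig's stop to a packet of price cards and lock it

## Task

The stamping jig is still set for narrow cards. Free the stop's wing knob, open the stop, lay the packet of price cards flat in the jig with a short side against the track and a long side towards the end fence, close the stop until the packet sits snug and square between fence and stop without being crushed, and lock the wing knob firmly - clearly tighter than you found it. Leave the packet in the jig and the stamp, pin tin and jar where they stand.

Things in the scene. Friction and masses are not known exactly. Their poses are not given: they have to be found in the camera images.
- jig: Fixed stamping jig: wooden board 166 x 124 mm, its top 15 mm above the table, with an aluminium end fence and track. Origin: centre of its underside, on the table; x along the track to the end fence, z up. Track: 32 mm wide, the whole length of the +y side (jig y +26 to +58 mm), top at z = 40 mm. End fence: on the +x end, y -57 to +23 mm, top at z = 35 mm.
- corner (a point): The corner where cards are registered, on the board (z = 15 mm): the end fence's inner face (jig x = +66 mm) meets the track's inner face (jig y = +26 mm). Axes as the jig's: a seated packet lies from here towards -x and -y, with the stop's face on its -x side.
- stop: Red stop sliding along jig x only, face 15 to 111 mm from the fence (starts 28 to 44 mm from it). Origin: in the plane of its face (which looks to +x), on the track's centre line (jig y +42 mm), z = 40 mm; axes as the jig's. Block 34 mm long behind the face, 41 mm wide, top z = 52 mm; face plate 8 mm thick reaches to jig y -41 mm, z 17 to 40 mm. Freed, it slides with 2 N.
- clamp_knob: Black wing knob of the clamp screw on the stop, upright axis; the stop can be slid by it. Origin: on the axis, 17 mm behind the stop's face, z = 40 mm. Wing 40 mm long along the knob's x, 11 mm thick along its y, 16 to 37 mm above the origin; nothing beside it above the stop's block. Right-hand quick thread: clockwise from above tightens. Starts lightly clamped; 1.2 rad anticlockwise frees it.
- wing (a point): Middle of the wing, 26.5 mm above the knob's origin; same axes. Where the screw bites differs (wear). Free, it turns at about 0.03 N m; from where it bites the moment needed rises by 0.12 to 0.2 N m per radian; it is locked firmly at 0.2 to 0.3 N m, 1.2 to 1.6 rad past the bite, more than one grasp from free. The blue cash box (85 mm high) stands 45 mm or more from the axis.
- track_strip: Steel strip let into the track's top, on which the clamp screw bears; fixed to the jig. Its height differs by some tenths of a millimetre. Origin: middle of its underside.
- cards: Banded packet of blank price cards: a stiff white block 55 x 85 x 17 mm with a brown band, lying flat and loose, about 90 g. Origin: middle of its underside; x along the 55 mm side, y along the 85 mm side. In the jig the 55 mm lies along the track, the 85 mm across it; either end may be at the track.
- stamp: Wooden stamp with a black knob handle, 28 x 44 x 55 mm, standing loose; a bystander. Origin: centre of its underside.
- pin_tin: Round red and white pin tin, 62 mm across, 25 mm high, loose; a bystander. Origin: centre of its underside.
- snap_jar_0: Small white screw jar, 34 mm across, 44 mm high, loose; a bystander. Origin: centre of its underside.

How it is judged:
By the outcome, as a careful person would: the job done as asked, in the order asked, and still so for the second after the job is handed in, with the robot touching nothing.
It also fails if it takes over 72 s, if anything falls off the work surface, if the arm or the gripper's body presses on something with over 40 N, if the wrist force passes 120 N, or if a joint passes its speed limit or range.

## Robot

A 6-joint arm with a two-finger parallel gripper is mounted at the origin on a cart in front of the work surface, level with it; the furniture and walls round the work are solid. World frame = base frame: x ahead of the robot, y to its left, z up, the work surface at z = 0. Lengths are in m, angles in rad, forces in N, time in s.
With the tool pointing down it reaches from about 0.35 to 0.975 m from the base axis. Payload 4.9 kg.
Tool frame: the origin (TCP) lies on the front face of the gripper's body, between the roots of the fingers; the fingertips stand ctrl.finger_overhang ahead of it and the grasp point (between the pads) lies 54 mm ahead of it (ctrl.finger_overhang is the distance from the TCP to the fingertips, in m); z points along the fingers, y is the line along which they close (so a half turn about z gives the same grasp; the last joint's range is limited). The gripper opens to 85 mm and grips with 20 to 120 N. Pads are 22 mm wide; open, the fingers measure 114 mm over their backs; the gripper's body (76 mm by 85 mm) begins 54 mm behind the grasp point. The pads swing forward as they close: fully open they stand 13 mm farther back than shut.
Start: joints at [-1.331, 0.053, 1.613, -0, 1.476, -0.119], TCP at [0.219, -0.585, 0.304] pointing down, gripper open.
Joint ranges: [-3.01, 3.01], [-1.01, 2.22], [0.06, 2.58], [-1.02, 4.17], [0.09, 2.62], [-3.14, 3.14]. Speed limits (rad/s): [2.57, 2.57, 3.14, 3.14, 3.14, 3.14].

## Interface

Orientations are given as a rotation vector (axis times angle).
In Python, from station import ctrl, vision gives the robot as it stands. The module is installed in compiled form; this text tells all that it offers.
- The arm moves only by the tool drive_tool, never from a script. Its argument "rows" is a list of rows, each a list of 2 entries, a list of its own where there are three numbers: the shift along the tool's x, y, z in m, then the turn about the tool's z in rad. A call has 1 to 10 rows; each row shifts and turns the commanded pose from where the row before left it, along the tool's axes as they then stand; what a row does not reach is not made up. A row lasts 1/10 s, in which the tool goes at most 50 mm and 8.59 degrees, less where a joint would pass 70% of its speed; a pose out of reach is approached as far as the arm can. A call with a gripper value outside its range is refused whole. "jaw" is the closure, from 0 (fully open) to 1 (shut), set as the call begins (left out, the last holds). The fingers move at their own pace and stop on an object; "grip_force" is the grip in N (left out, the last holds). Time passes only in rows, so rows that do not move let the fingers close. It gives the time, the measured TCP pose, the force, the opening and the grip force at its end, in the units of the state.
- ctrl.get_obs(): the state, without advancing time (a new reading comes with each control period).
- vision.get_image(name): name is "scene" or "top" or "wrist"; returns a dict with "image" (480x640x3 uint8, blue, green, red), "vertical_fov" (degrees; the focal length in pixels is half the picture's height over the tangent of half this angle, whatever the lens; pixels are square), "cx", "cy" (the principal point, pixels), "dist_coeffs" ([k1, k2, p1, p2, k3] as OpenCV has them; the pictures are not rectified), "R" (3x3) and "t" (3): a world point X has camera coordinates R X + t. Camera axes: x right, y down, z forward; pixel columns grow to the right and rows downward; lengths in m; the calibration is good to about 2 mm. A picture is of the moment at which its call begins. There is no depth.
- ctrl.finish_job(): hands the job in; it is judged then, once.
The state is a dict: "t": time; "q": joint angles; "dq": joint speeds; "effort": joint torques, N m; "tool_pos": TCP position; "tool_rot": TCP orientation; "contact_force": force on the tool from outside, world axes, zero at the start; "wrist_torque": the same for the moment, N m; "opening": finger opening in m; "grip_force": force on a finger pad.
Only numpy, scipy, OpenCV 4.12 (cv2) and the standard library are available. Lean on these libraries where they do the work, as an engineer would, in place of code of your own. Each camera call takes 0.05 s, during which the arm holds its last target. There are 200 camera calls.

## Working session

There is one attempt and no reset: what is moved stays moved. The work goes in short steps, Python scripts to look and compute and a tool call to move; the robot and the scene stay as the last step left them, time stands still between calls to the robot, and variables do not carry over. Pictures are saved under pics/ and viewed, at most 10 in all, crops included, and the job is handed in when it is done.

Besides the shell and the picture viewer there is one more tool, called after "Emit:" by a JSON object that holds its "fn" and its "kwargs". drive_tool: Moves the arm, as the interface text tells. Its arguments: {"type":"object","properties":{"rows":{"type":"array","items":{"type":"array"}},"jaw":{"type":"number"},"grip_force":{"type":"number"}},"required":["rows"]}

```bash
mkdir -p pics; python3 - <<'E'
from station import ctrl, vision
import cv2, numpy as np, pickle
o=ctrl.get_obs(); print({k:np.round(v,3) for k,v in o.items()}, ctrl.finger_overhang)
d={}
for n in("top","scene"):
    r=vision.get_image(n); d[n]=r; cv2.imwrite(f"pics/{n}0.png",r["image"])
    print(n,r["vertical_fov"],r["cx"],r["cy"],r["dist_coeffs"],np.round(-np.array(r["R"]).T@r["t"],3),np.round(r["R"],2))
pickle.dump(d,open("im0.pkl","wb"))
E
```

```text
{'t': np.float64(0.0), 'q': array([-1.331,  0.053,  1.614,  0.   ,  1.476, -0.119]), 'dq': array([ 0.   , -0.   , -0.001,  0.001, -0.001,  0.002]), 'effort': array([ 1.0000e-03, -3.9368e+01, -3.7017e+01, -0.0000e+00,  7.0000e-03,
        0.0000e+00]), 'tool_pos': array([ 0.219, -0.585,  0.303]), 'tool_rot': array([-3.089, -0.56 ,  0.   ]), 'contact_force': array([ 0.152, -0.028,  0.222]), 'wrist_torque': array([ 0.016, -0.017, -0.009]), 'grip_force': np.float64(0.0), 'opening': np.float64(0.085)} 0.0726
top 56.10244453890383 312.61248805981876 240.46126985237947 [0.03472179 0.         0.         0.         0.        ] [0.393 0.065 0.916] [[-0.01 -1.   -0.  ]
 [-0.98  0.01 -0.19]
 [ 0.19  0.   -0.98]]
scene 44.73128995586941 315.21433385076324 237.30066399220092 [-0.11567188  0.          0.          0.          0.        ] [0.142 0.671 0.662] [[-0.84 -0.54 -0.01]
 [-0.33  0.55 -0.77]
 [ 0.42 -0.64 -0.64]]
```

View pics/top0.png

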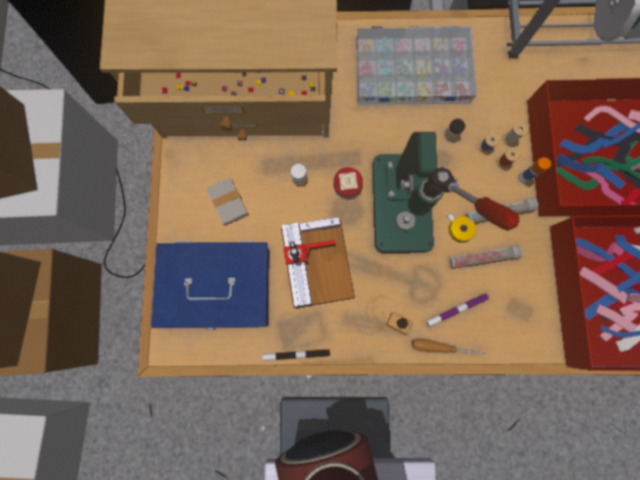

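View pics/scene0.png

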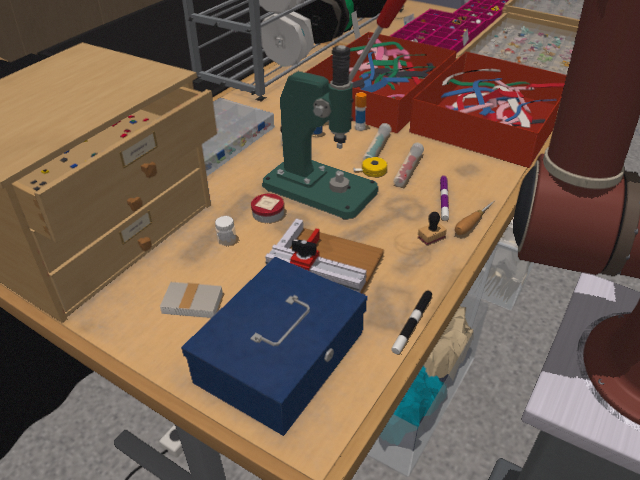

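```bash
cat > h.py <<'E'
import cv2, numpy as np
from station import ctrl, vision
def K(r):
    f=240/np.tan(np.radians(r["vertical_fov"])/2); return np.array([[f,0,r["cx"]],[0,f,r["cy"]],[0,0,1.]])
def unproj(r,uv,z):
    p=cv2.undistortPoints(np.array([[uv]],float),K(r),np.array(r["dist_coeffs"]))[0,0]
    R=np.array(r["R"]);c=-R.T@r["t"];d=R.T@np.array([p[0],p[1],1]);return c+d*(z-c[2])/d[2]
def proj(r,X):
    return cv2.projectPoints(np.array(X,float).reshape(-1,3),cv2.Rodrigues(np.array(r["R"]))[0],np.array(r["t"],float),K(r),np.array(r["dist_coeffs"]))[0][:,0]
E
python3 - <<'E'
import pickle,cv2,numpy as np
im=pickle.load(open("im0.pkl","rb"))["top"]["image"]
a=cv2.resize(im[212:312,270:360],None,fx=5.5,fy=5.5,interpolation=cv2.INTER_CUBIC)
b=cv2.resize(im[170:230,200:255],None,fx=5,fy=5,interpolation=cv2.INTER_CUBIC)
o=np.zeros((550,780,3),np.uint8); o[:a.shape[0],:a.shape[1]]=a; o[:300,500:775]=b
cv2.imwrite("pics/crop0.png",o)
E
```

```text
(no output)
```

View pics/crop0.png

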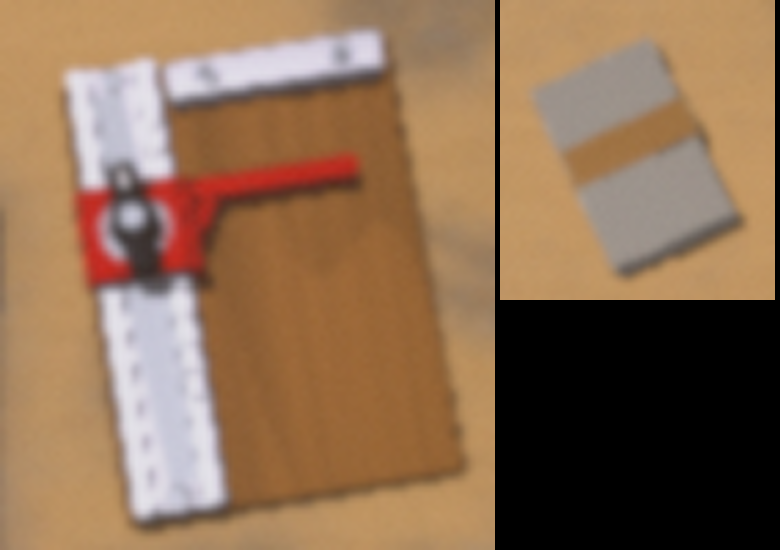

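```bash
python3 - <<'E'
import pickle
from h import *
from scipy.optimize import least_squares
r=pickle.load(open("im0.pkl","rb"))["top"]
f=lambda u,v:np.array([270+(u+.5)/5.5-.5,212+(v+.5)/5.5-.5])
J=[((66,73),(83,58,40)),((155,62),(83,26,40)),((135,520),(-83,58,40)),((228,505),(-83,26,40)),((385,32),(83,-57,35)),((165,65),(83,23,35)),((462,468),(-83,-62,15)),((388,70),(66,-57,35))]
uv=np.array([f(*a) for a,_ in J]);M=np.array([b for _,b in J])/1e3
def T(p,M):
    c,s=np.cos(p[2]),np.sin(p[2]);return M@np.array([[c,s,0],[-s,c,0],[0,0,1]])+[p[0],p[1],0]
s=least_squares(lambda p:(proj(r,T(p,M))-uv).ravel(),[.4,.06,0]);print(s.x,np.round(s.fun.reshape(-1,2),1).tolist())
P=s.x
def inv(X):
    c,s_=np.cos(P[2]),np.sin(P[2]);d=X-[P[0],P[1],0];return np.array([c*d[0]+s_*d[1],-s_*d[0]+c*d[1],d[2]])*1e3
for n,a,z in[("platetip",(358,158),.04),("plate mid",(290,166),.04),("wingA",(122,165),.077),("wingB",(148,285),.077),("blockL rear",(90,285),.052),("blockfront L",(80,190),.052)]:
    X=unproj(r,f(*a),z);print(n,np.round(X,4),np.round(inv(X),1))
g=lambda u,v:np.array([200+(u-500+.5)/5-.5,170+(v+.5)/5-.5])
C=[unproj(r,g(*a),.017) for a in((533,93),(650,38),(742,218),(618,270))]
C=np.array(C)[:,:2];print(C,[np.linalg.norm(C[i]-C[i-1]) for i in range(4)],C.mean(0))
for n,a in[("boxNE",(268,243)),("boxSE",(268,326)),("boxNW",(156,243))]:print(n,unproj(r,a,.085),inv(unproj(r,a,.085)))
for n,a,z in[("jar",(298,172),.044),("tin",(347,181),.025)]:print(n,unproj(r,a,z))
for n,a,z in[("drawer",(160,135),.1),("knob",(242,135),.1)]:print(n,unproj(r,a,z))
E
```

```text
[0.52594906 0.05761699 0.14842273] [[0.4, -0.6], [0.1, -1.0], [0.1, 1.1], [-0.4, 1.2], [-0.9, -1.3], [-0.2, -1.2], [1.0, 1.7], [-0.1, -0.1]]
platetip [0.5659 0.0226 0.04  ] [ 34.3 -40.5  40. ]
plate mid [0.5632 0.0472 0.04  ] [ 35.3 -15.8  40. ]
wingA [0.5568 0.1059 0.077 ] [37.7 43.1 77. ]
wingB [0.515  0.0969 0.077 ] [-5.  40.5 77. ]
blockL rear [0.5188 0.1183 0.052 ] [ 1.9 61.1 52. ]
blockfront L [0.5528 0.122  0.052 ] [36.1 59.7 52. ]
[[0.68312642 0.28668939]
 [0.70673294 0.23878082]
 [0.62883859 0.19891853]
 [0.60727744 0.24921731]] [np.float64(0.0846003764273396), np.float64(0.05340879349135968), np.float64(0.08750161410439082), np.float64(0.05472523308615823)] [0.65649385 0.24340151]
boxNE [0.55295519 0.15011717 0.085     ] [40.38799522 87.48957311 85.        ]
boxSE [0.39995787 0.14830286 0.085     ] [-111.19549874  108.32020314   85.        ]
boxNW [0.5547716  0.35960049 0.085     ] [ 73.16249162 294.40112552  85.        ]
jar [0.70727339 0.09492471 0.044     ]
tin [ 0.69364181 -0.00572017  0.025     ]
drawer [0.76373041 0.35859128 0.1       ]
knob [0.76291216 0.20098192 0.1       ]
```

Emit:
{"fn": "drive_tool", "kwargs": {"rows": [[[0.03, -0.0296, 0], 0], [[0.03, -0.0296, 0], 0], [[0.03, -0.0296, 0], 0], [[0.03, -0.0296, 0], 0], [[0.03, -0.0296, 0], 0], [[0.03, -0.0296, 0], 0], [[0.03, -0.0296, 0], 0], [[0.03, -0.0296, 0], 0], [[0.03, -0.0296, 0], 0]], "jaw": 0.45}}

```text
t: 1.0
tool_pos: [0.3789, -0.2392, 0.3035]
tool_rot: [-3.091, -0.56, 0.0]
contact_force: [1.5, 0.4, -0.3]
opening: 0.0468
grip_force: 0.0
```

Emit:
{"fn": "drive_tool", "kwargs": {"rows": [[[0.03, -0.0296, 0], 0], [[0.03, -0.0296, 0], 0], [[0.03, -0.0296, 0], 0], [[0.03, -0.0296, 0], 0], [[0.03, -0.0296, 0], 0], [[0.03, -0.0296, 0], 0], [[0.03, -0.0296, 0], 0], [[0.03, -0.0296, 0], 0], [[0.03, -0.0296, 0], 0], [[0, 0, 0.03], 0.14]]}}

```text
t: 2.0
tool_pos: [0.541, 0.1072, 0.278]
tool_rot: [-3.122, -0.345, -0.014]
contact_force: [0.4, 0.0, 0.3]
opening: 0.0471
grip_force: 0.0
```

```bash
cat >> h.py <<'E'
def pose():
    o=ctrl.get_obs();R=cv2.Rodrigues(np.array(o["tool_rot"],float))[0];return o,np.array(o["tool_pos"]),R
def to(X,yaw=None):
    """prints shift in tool axes to world X and turn about tool z to bring tool y to yaw"""
    o,p,R=pose();y=np.arctan2(R[1,1],R[0,1])
    print("t",round(float(o["t"]),2),"pos",p.round(4),"yawy",y.round(3),"tilt",R[:,2].round(3),"q6",round(o["q"][5],3),"open",round(float(o["opening"]),4))
    print("shift",(R.T@(np.array(X)-p)).round(4),"turn",None if yaw is None else round((y-yaw+np.pi)%(2*np.pi)-np.pi,3))
E
python3 - <<'E'
from h import *
to([.5376,.1018,.2],-1.36)
r=vision.get_image("wrist");cv2.imwrite("pics/w1.png",r["image"])
import pickle;pickle.dump(r,open("w1.pkl","wb"))
print(r["vertical_fov"],proj(r,[[.5376,.1018,.077]]))
E
```

```text
t 2.0 pos [0.541  0.1072 0.278 ] yawy -1.35 tilt [ 0.009  0.002 -1.   ] q6 1.41 open 0.0471
shift [-0.0053  0.0045  0.078 ] turn 0.01
70.74542429451179 [[316.65958635 234.03806575]]
```

View pics/w1.png

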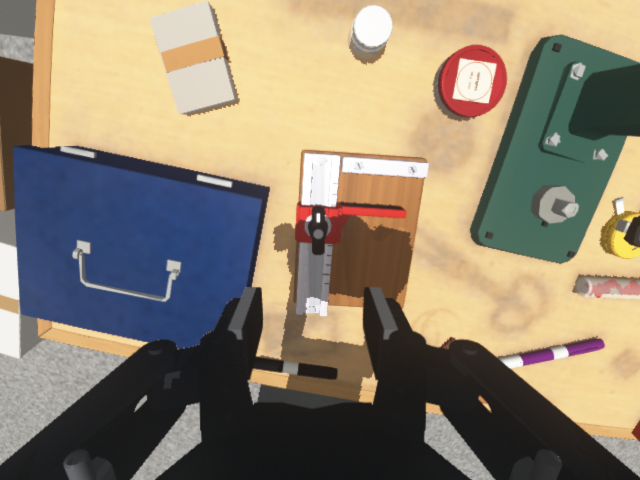

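```bash
python3 - <<'E'
import pickle,cv2,numpy as np
im=pickle.load(open("w1.pkl","rb"))["image"]
a=cv2.resize(im[145:265,288:438],None,fx=5,fy=5,interpolation=cv2.INTER_CUBIC)
cv2.imwrite("pics/w1c.png",a)
E
```

```text
(no output)
```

View pics/w1c.png

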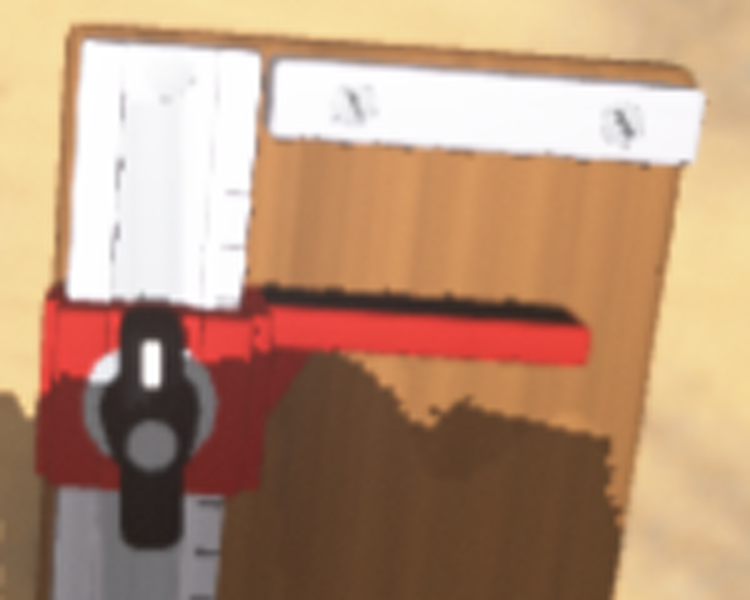

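```bash
cat >> h.py <<'E'
def T(p,M):
    c,s=np.cos(p[2]),np.sin(p[2]);return np.atleast_2d(M)@np.array([[c,s,0],[-s,c,0],[0,0,1]])+[p[0],p[1],0]
def Ti(p,X):
    c,s=np.cos(p[2]),np.sin(p[2]);return (np.array(X)-[p[0],p[1],0])@np.array([[c,-s,0],[s,c,0],[0,0,1]])
E
python3 - <<'E'
import pickle
from h import *
from scipy.optimize import least_squares
r=pickle.load(open("w1.pkl","rb"))
f=lambda u,v:np.array([288+(u+.5)/5-.5,145+(v+.5)/5-.5])
J=[((83,40),(83,58,40)),((260,50),(83,26,40)),((703,90),(83,-57,35)),((275,60),(83,23,35)),((693,163),(66,-57,35)),((272,137),(66,23,35)),((202,852),(-83,26,40)),((47,842),(-83,58,40))]
uv=np.array([f(*a) for a,_ in J]);M=np.array([b for _,b in J])/1e3
s=least_squares(lambda p:(proj(r,T(p,M))-uv).ravel(),[.526,.057,.148],loss='soft_l1');P=s.x;print(P,np.round((proj(r,T(P,M))-uv),1).tolist())
for n,a,z in[("platetip",(588,325),.04),("plate l",(275,305),.04),("wingA",(152,308),.077),("wingB",(152,548),.077),("rearL",(38,475),.052),("frontL",(47,295),.052)]:
    X=unproj(r,f(*a),z);print(n,np.round(X,4),np.round(Ti(P,X)*1e3,1))
a=unproj(r,f(152,308),.077)-unproj(r,f(152,548),.077);print("wing yaw",np.arctan2(a[1],a[0]))
C=np.array([unproj(r,a,.017)[:2] for a in((152,17),(208,2),(238,100),(183,114))])
print(C,[np.linalg.norm(C[i]-C[i-1]) for i in range(4)],C.mean(0))
e=C[0]-C[3]+C[1]-C[2];print("cards long yaw",np.arctan2(e[1],e[0]))
print("box",[unproj(r,a,.085).round(4) for a in((268,188),(17,147))])
print(unproj(r,(372,25),.044),unproj(r,(475,80),.025))
E
```

```text
[0.52649342 0.05574532 0.16858575] [[-0.2, -0.3], [0.1, -0.4], [1.2, -3.3], [0.0, -2.5], [0.5, 0.6], [-0.8, 0.9], [-0.4, 3.3], [-0.2, 3.9]]
platetip [0.5684 0.0231 0.04  ] [ 35.8 -39.2  40. ]
plate l [0.5591 0.0814 0.04  ] [36.5 19.9 40. ]
wingA [0.5611 0.106  0.077 ] [42.5 43.8 77. ]
wingB [0.5203 0.0967 0.077 ] [ 0.7 41.4 77. ]
rearL [0.5208 0.118  0.052 ] [ 4.8 62.3 52. ]
frontL [0.5542 0.1233 0.052 ] [38.6 61.9 52. ]
wing yaw 0.22544086785381165
[[0.68441707 0.28422516]
 [0.7058329  0.23660234]
 [0.63049706 0.19678365]
 [0.60754363 0.24565961]] [np.float64(0.08600480299255657), np.float64(0.05221657219761299), np.float64(0.08521159696952045), np.float64(0.05399740403288905)] [0.65707267 0.24081769]
cards long yaw 0.4755570808489942
box [array([0.5684, 0.1481, 0.085 ]), array([0.5585, 0.3514, 0.085 ])]
[0.71018764 0.09470367 0.044     ] [ 0.69491148 -0.00926737  0.025     ]
```

```bash
python3 - <<'E'
import pickle
from h import *
from scipy.optimize import least_squares
r=pickle.load(open("w1.pkl","rb")); r0=pickle.load(open("im0.pkl","rb"))["top"]
f=lambda u,v:np.array([288+(u+.5)/5-.5,145+(v+.5)/5-.5])
f0=lambda u,v:np.array([270+(u+.5)/5.5-.5,212+(v+.5)/5.5-.5])
J=[((83,40),(83,58,40)),((260,50),(83,26,40)),((693,163),(66,-57,35)),((272,137),(66,23,35))]
J0=[((66,73),(83,58,40)),((155,62),(83,26,40)),((135,520),(-83,58,40)),((228,505),(-83,26,40)),((462,468),(-83,-62,15)),((388,72),(66,-57,35)),((170,105),(66,23,35))]
def fit(sets):
    def g(p):return np.concatenate([(proj(rr,T(p,np.array([b for _,b in S])/1e3))-np.array([ff(*a) for a,_ in S])).ravel() for rr,S,ff in sets])
    s=least_squares(g,[.526,.057,.148]);print(s.x.round(4),s.fun.round(1).tolist());return s.x
fit([(r,J,f)]);fit([(r0,J0,f0)]);P=fit([(r,J,f),(r0,J0,f0)])
for n,a,z in[("platetip",(588,325),.04),("plate l",(275,305),.04),("wingA",(152,308),.077),("wingB",(152,548),.077)]:
    X=unproj(r,f(*a),z);print(n,np.round(X,4),np.round(Ti(P,X)*1e3,1))
print(T(P,[.018,.042,.1]))
E
```

```text
[0.5268 0.0553 0.1741] [-0.2, -0.2, 0.2, -0.5, 0.7, 0.0, -0.7, 0.8]
[0.5265 0.058  0.153 ] [0.1, -0.7, -0.3, -1.2, 0.2, 0.9, -0.3, 0.9, 1.0, 1.2, -0.4, -0.8, -0.1, -0.5]
[0.5264 0.0569 0.1562] [-0.4, -1.3, -0.0, -0.9, 0.0, 1.2, -1.2, 0.4, 0.4, -0.6, 0.1, -1.1, 0.8, 1.0, 0.3, 1.0, 1.6, 1.1, -0.0, -0.8, 0.3, -0.4]
platetip [0.5684 0.0231 0.04  ] [ 36.2 -40.   40. ]
plate l [0.5591 0.0814 0.04  ] [36.1 19.1 40. ]
wingA [0.5611 0.106  0.077 ] [41.9 43.1 77. ]
wingB [0.5203 0.0967 0.077 ] [ 0.1 40.2 77. ]
[[0.53765669 0.10123798 0.1       ]]
```

Emit:
{"fn": "drive_tool", "kwargs": {"rows": [[[-0.005, 0.004, 0.03], 0.01], [[0, 0, 0.03], 0], [[0, 0, 0.03], 0], [[0, 0, 0.01], 0], [[0, 0, 0], 0], [[0, 0, 0], 0]], "jaw": 0.65}}

```text
t: 2.65
tool_pos: [0.5346, 0.0981, 0.1752]
tool_rot: [3.124, 0.328, 0.002]
contact_force: [-0.5, -0.5, 0.8]
opening: 0.0301
grip_force: 0.0
```

```bash
python3 - <<'E'
from h import *
to([.539,.1014,.130],-1.35)
E
```

```text
t 2.65 pos [0.5346 0.0981 0.1752] yawy -1.362 tilt [ 0.001  0.    -1.   ] q6 1.406 open 0.0301
shift [ 0.005  -0.0023  0.0452] turn -0.012
```

Emit:
{"fn": "drive_tool", "kwargs": {"rows": [[[0.005, -0.0023, 0.02], 0], [[0, 0, 0.025], 0], [[0, 0, 0], 0], [[0, 0, 0], 0]]}}

```text
t: 3.05
tool_pos: [0.5391, 0.1016, 0.1304]
tool_rot: [3.124, 0.328, 0.002]
contact_force: [-0.3, -0.4, -0.1]
opening: 0.0298
grip_force: 0.0
```

Emit:
{"fn": "drive_tool", "kwargs": {"rows": [[[0, 0, 0], 0], [[0, 0, 0], 0], [[0, 0, 0], 0], [[0, 0, 0], 0]], "jaw": 1, "grip_force": 30}}

```text
t: 3.45
tool_pos: [0.5396, 0.1021, 0.1313]
tool_rot: [-3.124, -0.327, -0.005]
contact_force: [-1.4, 1.9, 5.4]
opening: 0.0157
grip_force: 29.7
```

```bash
python3 - <<'E'
from h import *
to([.539,.1014,.130],-1.35); o=ctrl.get_obs();print(o["contact_force"],o["wrist_torque"],o["grip_force"])
r=vision.get_image("wrist");cv2.imwrite("pics/w2.png",r["image"])
E
```

```text
t 3.45 pos [0.5396 0.1021 0.1313] yawy -1.362 tilt [ 0.003  0.001 -1.   ] q6 1.413 open 0.0157
shift [-0.0008  0.0005  0.0013] turn -0.012
[-1.35805274  1.8739711   5.42754758] [0.43746368 0.27989226 0.03260153] 29.68896391648741
```

View pics/w2.png

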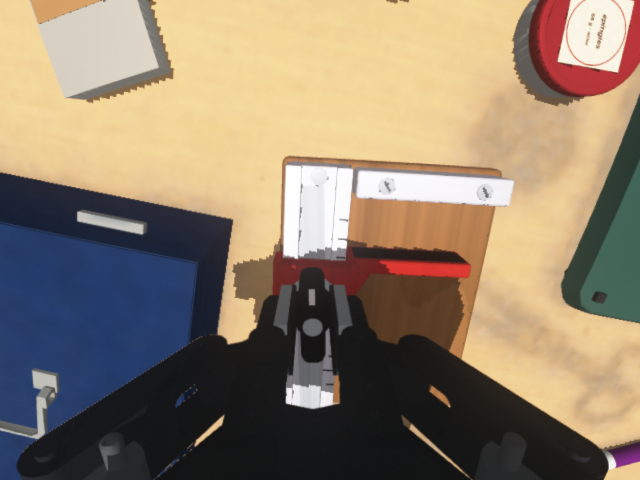

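Emit:
{"fn": "drive_tool", "kwargs": {"rows": [[[0, 0, 0], 0], [[0, 0, 0], 0], [[0, 0, -0.008], 0], [[0, 0, 0], 0]], "jaw": 0.7}}

```text
t: 3.9
tool_pos: [0.5391, 0.1015, 0.1381]
tool_rot: [3.124, 0.327, 0.003]
contact_force: [-0.0, 0.4, 0.8]
opening: 0.0258
grip_force: 0.0
```

Emit:
{"fn": "drive_tool", "kwargs": {"rows": [[[0, 0, 0], 0], [[0, 0, 0], 0], [[0, 0, 0], 0], [[0, 0, 0], 0]], "jaw": 1, "grip_force": 40}}

```text
t: 4.3
tool_pos: [0.5388, 0.1019, 0.1377]
tool_rot: [-3.124, -0.327, -0.001]
contact_force: [-0.8, 1.1, 5.8]
opening: 0.0135
grip_force: 39.1
```

Emit:
{"fn": "drive_tool", "kwargs": {"rows": [[[0, 0, 0], -0.1], [[0, 0, 0], -0.1], [[0, 0, 0], -0.1], [[0, 0, 0], 0]]}}

```text
t: 4.7
tool_pos: [0.5387, 0.102, 0.1378]
tool_rot: [-3.039, -0.793, -0.001]
contact_force: [-2.1, 2.9, 5.0]
opening: 0.0139
grip_force: 39.2
```

```bash
python3 - <<'E'
from h import *
to([.539,.1014,.130],-1.35); o=ctrl.get_obs();print(o["contact_force"],o["wrist_torque"],o["grip_force"])
r=vision.get_image("wrist");cv2.imwrite("pics/w3.png",r["image"][150:400,200:450])
E
```

```text
t 4.7 pos [0.5387 0.102  0.1378] yawy -1.06 tilt [ 0.001  0.001 -1.   ] q6 1.111 open 0.0139
shift [-0.0001  0.0006  0.0078] turn 0.29
[-2.14261055  2.86931899  4.97222952] [ 0.39165059  0.36884632 -0.04257772] 39.19695757620502
```

View pics/w3.png

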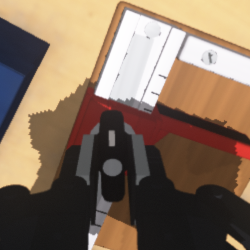

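Emit:
{"fn": "drive_tool", "kwargs": {"rows": [[[0, 0, 0], -0.13], [[0, 0, 0], -0.13], [[0, 0, 0], -0.13], [[0, 0, 0], -0.13], [[0, 0, 0], -0.13], [[0, 0, 0], -0.13], [[0, 0, 0], -0.13], [[0, 0, 0], -0.13], [[0, 0, 0], 0], [[0, 0, 0], 0]]}}

```text
t: 5.75
tool_pos: [0.5393, 0.1023, 0.1387]
tool_rot: [2.245, 2.197, 0.004]
contact_force: [-2.5, 3.1, 8.0]
opening: 0.0138
grip_force: 39.6
```

```bash
python3 - <<'E'
from h import *
o,p,R=pose()
P=[.5265,.057,.158]; d=T(P,[-.046,0,0])[0]-T(P,[0,0,0])[0]
to(p+d); o=ctrl.get_obs();print(o["contact_force"],o["wrist_torque"],o["grip_force"])
E
```

```text
t 5.75 pos [0.5393 0.1023 0.1387] yawy -0.022 tilt [ 0.002  0.002 -1.   ] q6 0.073 open 0.0138
shift [-0.0082 -0.0453 -0.0001] turn None
[-2.50123555  3.09675723  8.01161823] [0.57098913 0.32933669 0.01767842] 39.5811289458652
```

Emit:
{"fn": "drive_tool", "kwargs": {"rows": [[[-0.0008, -0.0045, 0], 0], [[-0.0016, -0.009, 0], 0], [[-0.0016, -0.009, 0], 0], [[-0.0016, -0.009, 0], 0], [[-0.0016, -0.009, 0], 0], [[-0.001, -0.0045, 0], 0], [[0, 0, 0], 0], [[0, 0, 0], 0]]}}

```text
t: 6.55
tool_pos: [0.494, 0.0951, 0.1387]
tool_rot: [2.246, 2.197, 0.005]
contact_force: [-2.0, 3.4, 9.5]
opening: 0.0137
grip_force: 39.9
```

Emit:
{"fn": "drive_tool", "kwargs": {"rows": [[[-0.0008, -0.0045, 0], 0], [[-0.0015, -0.008, 0], 0], [[-0.0015, -0.008, 0], 0], [[-0.0014, -0.008, 0], 0], [[0, 0, 0], 0], [[0, 0, 0], 0]]}}

```text
t: 7.15
tool_pos: [0.4654, 0.0906, 0.1387]
tool_rot: [2.246, 2.197, 0.005]
contact_force: [-3.0, 3.4, 9.6]
opening: 0.0132
grip_force: 39.9
```

Emit:
{"fn": "drive_tool", "kwargs": {"rows": [[[0, 0, 0], 0], [[0, 0, 0], 0], [[0, 0, -0.02], 0], [[0, 0, -0.04], 0], [[0, 0, -0.04], 0]], "jaw": 0.65}}

```text
t: 7.65
tool_pos: [0.4635, 0.0895, 0.2361]
tool_rot: [-2.244, -2.195, 0.005]
contact_force: [0.5, 0.6, 0.9]
opening: 0.0295
grip_force: 0.0
```

```bash
python3 - <<'E'
from h import *
to([.657,.241,.22],-1.095)
E
```

```text
t 7.65 pos [0.4635 0.0895 0.2361] yawy -0.022 tilt [-0.004 -0.001 -1.   ] q6 0.055 open 0.0295
shift [0.1558 0.1902 0.0152] turn 1.073
```

Emit:
{"fn": "drive_tool", "kwargs": {"rows": [[[0.026, 0.0317, 0], 0], [[0.026, 0.0317, 0], 0], [[0.026, 0.0317, 0], 0], [[0.026, 0.0317, 0], 0], [[0.026, 0.0317, 0], 0], [[0.026, 0.0317, 0], 0.14], [[0, 0, 0], 0.14], [[0, 0, 0], 0.14], [[0, 0, 0], 0.14], [[0, 0, 0], 0.14]], "jaw": 0.05}}

```text
t: 8.65
tool_pos: [0.658, 0.2413, 0.2352]
tool_rot: [2.866, 1.285, -0.004]
contact_force: [-0.1, 0.8, -0.5]
opening: 0.0811
grip_force: 0.0
```

Emit:
{"fn": "drive_tool", "kwargs": {"rows": [[[0, 0, 0], 0.14], [[0, 0, 0], 0.14], [[0, 0, 0], 0.093], [[0, 0, 0.015], 0], [[0, 0, 0], 0]]}}

```text
t: 9.15
tool_pos: [0.6567, 0.241, 0.2177]
tool_rot: [3.052, 0.743, -0.01]
contact_force: [-0.7, 0.2, -1.3]
opening: 0.0812
grip_force: 0.0
```

```bash
python3 - <<'E'
from h import *
to([.657,.241,.12],-1.095)
r=vision.get_image("wrist");cv2.imwrite("pics/w4.png",r["image"])
import pickle;pickle.dump(r,open("w4.pkl","wb"))
E
```

```text
t 9.15 pos [0.6567 0.241  0.2177] yawy -1.093 tilt [-0.006 -0.002 -1.   ] q6 1.339 open 0.0812
shift [0.0008 0.0002 0.0977] turn 0.002
```

View pics/w4.png

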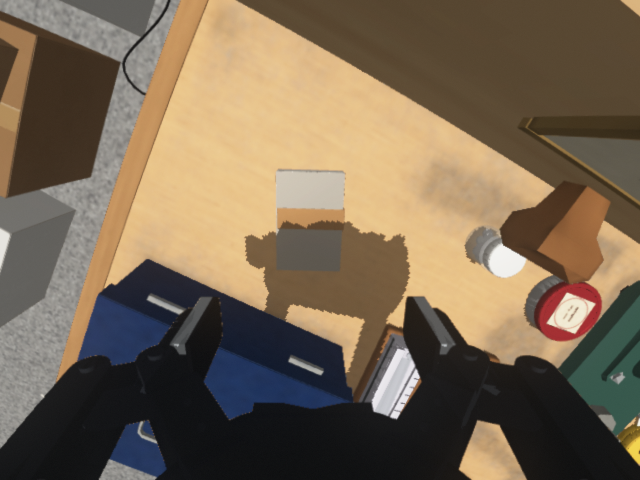

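```bash
python3 - <<'E'
from h import *
import pickle; r=pickle.load(open("w4.pkl","rb"))
C=np.array([unproj(r,a,.017)[:2] for a in((277,170),(344.5,171),(341,271),(278,271))])
print(C,[np.linalg.norm(C[i]-C[i-1]) for i in range(4)],C.mean(0))
e=C[0]-C[3]+C[1]-C[2];y=np.arctan2(e[1],e[0]);print("long yaw",y)
to([*C.mean(0),.077],y-np.pi/2)
E
```

```text
[[0.68456248 0.28627163]
 [0.70849871 0.23834137]
 [0.63161128 0.19913946]
 [0.60632347 0.24789976]] [np.float64(0.08714208430820192), np.float64(0.053574740056046066), np.float64(0.08630450384031552), np.float64(0.054927590538074084)] [0.65774899 0.24291305]
long yaw 0.4637020967596203
t 9.2 pos [0.657  0.2411 0.2185] yawy -1.094 tilt [-0.005 -0.002 -1.   ] q6 1.339 open 0.0813
shift [ 0.0022 -0.0011  0.1415] turn 0.014
```

Emit:
{"fn": "drive_tool", "kwargs": {"rows": [[[0.002, -0.001, 0.03], 0.012], [[0, 0, 0.04], 0], [[0, 0, 0.04], 0], [[0, 0, 0.02], 0], [[0, 0, 0.01], 0], [[0, 0, 0], 0], [[0, 0, 0], 0]]}}

```text
t: 9.9
tool_pos: [0.6608, 0.2437, 0.084]
tool_rot: [-3.057, -0.722, -0.005]
contact_force: [0.2, -1.0, 0.7]
opening: 0.0812
grip_force: 0.0
```

Emit:
{"fn": "drive_tool", "kwargs": {"rows": [[[0, 0, 0], 0], [[0, 0, 0], 0], [[0, 0, 0], 0], [[0, 0, 0], 0]], "jaw": 1, "grip_force": 30}}

```text
t: 10.3
tool_pos: [0.6633, 0.2449, 0.0892]
tool_rot: [-3.056, -0.721, -0.016]
contact_force: [-2.1, 1.4, 17.8]
opening: 0.0227
grip_force: 8.3
```

Emit:
{"fn": "drive_tool", "kwargs": {"rows": [[[0, 0, 0], 0], [[0, 0, 0], 0], [[0, 0, 0], 0], [[0, 0, -0.03], 0], [[0, 0, -0.05], 0], [[0, 0, -0.05], 0], [[0, 0, -0.008], 0], [[0, 0, 0], 0], [[0, 0, 0], 0]], "jaw": 0.05}}

```text
t: 11.2
tool_pos: [0.6586, 0.2433, 0.2181]
tool_rot: [-3.057, -0.722, 0.004]
contact_force: [-0.4, -0.8, -0.7]
opening: 0.0812
grip_force: 0.0
```

```bash
cat >> h.py <<'E'
def rect(r,x0,x1,y0,y1,z,s=0.0005):
    xs=np.arange(x1,x0,-s);ys=np.arange(y1,y0,-s);Y,X=np.meshgrid(ys,xs)
    uv=proj(r,np.stack([X,Y,np.full_like(X,z)],-1).reshape(-1,3)).reshape(X.shape+(2,)).astype(np.float32)
    return cv2.remap(r["image"],uv[...,0],uv[...,1],cv2.INTER_LINEAR)
E
python3 - <<'E'
from h import *
import pickle; a=pickle.load(open("w4.pkl","rb"))
to([.658,.2429,.077],-1.107)
r=vision.get_image("wrist");pickle.dump(r,open("w5.pkl","wb"))
B=(.55,.77,.15,.33,.017)
A=rect(a,*B);C=rect(r,*B)
cv2.imwrite("pics/w5.png",np.hstack([A,C]))
print(A.shape)
E
```

```text
t 11.2 pos [0.6586 0.2433 0.2181] yawy -1.107 tilt [-0.003 -0.001 -1.   ] q6 1.355 open 0.0812
shift [-0.0003  0.0002  0.1411] turn 0.0
(440, 361, 3)
```

View pics/w5.png

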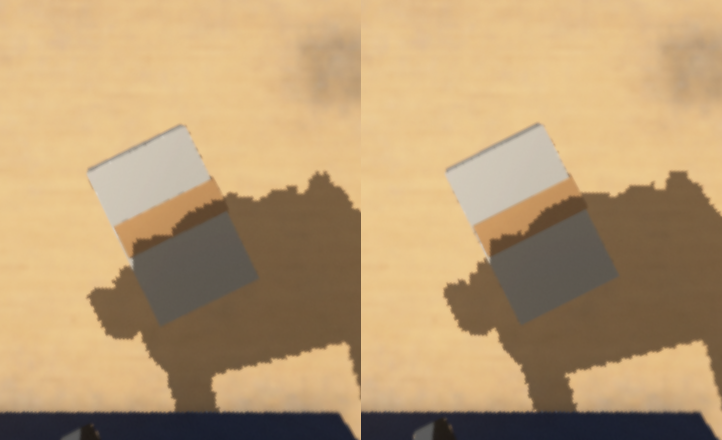

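Emit:
{"fn": "drive_tool", "kwargs": {"rows": [[[0, 0, 0.03], -0.017], [[0, 0, 0.04], 0], [[0, 0, 0.04], 0], [[0, 0, 0.015], 0], [[0, 0, 0.01], 0], [[0, 0, 0], 0], [[0, 0, 0], 0], [[0, 0, 0], 0]], "jaw": 0.18}}

```text
t: 12.05
tool_pos: [0.661, 0.2438, 0.0876]
tool_rot: [-3.051, -0.748, -0.007]
contact_force: [0.1, -1.1, 0.2]
opening: 0.0699
grip_force: 0.0
```

```bash
python3 - <<'E'
from h import *
to([.6586,.244,.071],-1.09)
E
```

```text
t 12.05 pos [0.661  0.2438 0.0876] yawy -1.09 tilt [ 0.004  0.001 -1.   ] q6 1.338 open 0.0699
shift [-0.0021 -0.0013  0.0166] turn 0.0
```

Emit:
{"fn": "drive_tool", "kwargs": {"rows": [[[-0.002, -0.001, 0.008], 0], [[0, 0, 0.008], 0], [[0, 0, 0], 0], [[0, 0, 0], 0], [[0, 0, 0], 0]]}}

```text
t: 12.55
tool_pos: [0.6573, 0.2434, 0.0689]
tool_rot: [3.051, 0.748, 0.0]
contact_force: [0.4, 0.3, -0.5]
opening: 0.0696
grip_force: 0.0
```

Emit:
{"fn": "drive_tool", "kwargs": {"rows": [[[0, 0, -0.002], 0], [[0, 0, 0], 0], [[0, 0, 0], 0], [[0, 0, 0], 0], [[0, 0, 0], 0]], "jaw": 1, "grip_force": 30}}

```text
t: 13.05
tool_pos: [0.6576, 0.2435, 0.0715]
tool_rot: [-3.051, -0.748, -0.001]
contact_force: [1.3, -0.4, 2.0]
opening: 0.0542
grip_force: 33.9
```

Emit:
{"fn": "drive_tool", "kwargs": {"rows": [[[0, 0, -0.02], 0], [[0, 0, -0.04], 0], [[0, 0, -0.045], 0], [[0, 0, 0], -0.14], [[0, 0, 0], -0.14], [[0, 0, 0], -0.14], [[0, 0, 0], -0.14], [[0, 0, 0], -0.14]]}}

```text
t: 13.85
tool_pos: [0.6571, 0.2433, 0.1769]
tool_rot: [2.605, 1.756, 0.0]
contact_force: [-0.5, 0.3, -1.5]
opening: 0.0545
grip_force: 33.6
```

Emit:
{"fn": "drive_tool", "kwargs": {"rows": [[[0, 0, 0], -0.14], [[0, 0, 0], -0.14], [[0, 0, 0], -0.14], [[0, 0, 0], -0.128], [[0, 0, 0], 0]]}}

```text
t: 14.35
tool_pos: [0.6572, 0.2434, 0.1768]
tool_rot: [2.039, 2.389, 0.0]
contact_force: [-0.3, 0.3, -0.6]
opening: 0.0544
grip_force: 33.6
```

```bash
python3 - <<'E'
from h import *
to([.5433,.0404,.17],.158)
E
```

```text
t 14.35 pos [0.6572 0.2434 0.1768] yawy 0.158 tilt [ 0.  0. -1.] q6 0.091 open 0.0544
shift [-0.1825 -0.1443  0.0068] turn -0.0
```

Emit:
{"fn": "drive_tool", "kwargs": {"rows": [[[-0.0304, -0.024, 0], 0], [[-0.0304, -0.024, 0], 0], [[-0.0304, -0.024, 0], 0], [[-0.0304, -0.024, 0], 0], [[-0.0304, -0.024, 0], 0], [[-0.0304, -0.024, 0], 0], [[0, 0, 0], 0], [[0, 0, 0], 0], [[0, 0, 0], 0]]}}

```text
t: 15.25
tool_pos: [0.5442, 0.0411, 0.1766]
tool_rot: [2.04, 2.389, 0.001]
contact_force: [0.9, -0.7, -0.7]
opening: 0.0542
grip_force: 33.6
```

```bash
python3 - <<'E'
from h import *
import pickle
to([.5433,.0404,.093],.158)
r=vision.get_image("wrist");pickle.dump(r,open("w6.pkl","wb"))
t=vision.get_image("top");pickle.dump(t,open("t6.pkl","wb"))
a=cv2.resize(r["image"][120:480,160:560],(640,576));b=cv2.resize(t["image"][212:312,270:300],(150,500))
o=np.zeros((576,790,3),np.uint8);o[:,:640]=a;o[:500,640:]=b;cv2.imwrite("pics/w6.png",o)
P=[.5265,.057,.158]
for n,q in[("corner35",(66,23,35)),("fence -57",(66,-57,35)),("plate tip",(-39,-41,40)),("track far r",(83,26,40))]:print(n,((proj(r,T(P,np.array(q)/1e3))[0]-[160,120])*1.6).round(1))
E
```

```text
t 15.25 pos [0.5442 0.0411 0.1766] yawy 0.157 tilt [ 0.001  0.    -1.   ] q6 -0.218 open 0.0542
shift [-0.0005 -0.0011  0.0836] turn -0.001
corner35 [372.1 109.1]
fence -57 [359. 290.]
plate tip [115.3 262.2]
track far r [419.2 103.7]
```

View pics/w6.png

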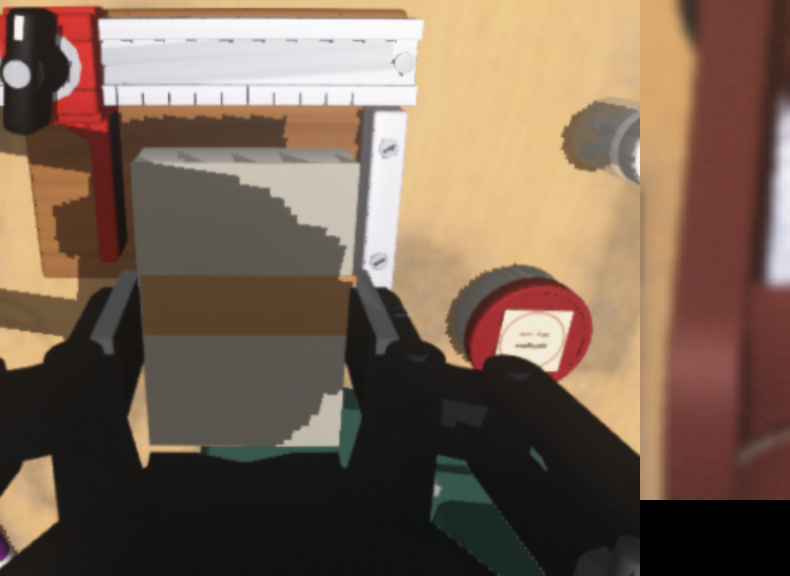

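Emit:
{"fn": "drive_tool", "kwargs": {"rows": [[[-0.004, -0.001, 0.02], 0], [[0, 0, 0.03], 0], [[0, 0, 0.02], 0], [[0, 0, 0.01], 0], [[0, 0, 0], 0], [[0, 0, 0], 0]]}}

```text
t: 15.95
tool_pos: [0.5442, 0.0368, 0.0967]
tool_rot: [2.038, 2.39, 0.001]
contact_force: [0.7, 0.2, -0.4]
opening: 0.0543
grip_force: 33.5
```

Emit:
{"fn": "drive_tool", "kwargs": {"rows": [[[0, 0, 0.006], 0], [[0, 0, 0.003], 0], [[0, 0, 0], 0], [[0, 0, 0], 0]]}}

```text
t: 16.35
tool_pos: [0.5435, 0.0364, 0.0871]
tool_rot: [2.039, 2.39, 0.0]
contact_force: [-0.6, -0.2, -2.0]
opening: 0.0542
grip_force: 33.6
```

Emit:
{"fn": "drive_tool", "kwargs": {"rows": [[[0.002, 0, 0], 0], [[0.001, 0, 0], 0], [[0, 0, 0], 0], [[0, 0, 0], 0]]}}

```text
t: 16.75
tool_pos: [0.5429, 0.0395, 0.0869]
tool_rot: [2.039, 2.39, -0.0]
contact_force: [0.1, -0.8, -0.6]
opening: 0.0543
grip_force: 33.6
```

Emit:
{"fn": "drive_tool", "kwargs": {"rows": [[[0.001, 0, 0], 0], [[0.001, 0, 0], 0], [[0, 0, 0], 0], [[0, 0, 0], 0]]}}

```text
t: 17.15
tool_pos: [0.5426, 0.0415, 0.0869]
tool_rot: [-2.039, -2.39, 0.0]
contact_force: [-0.2, 1.2, 0.0]
opening: 0.0544
grip_force: 33.6
```

Emit:
{"fn": "drive_tool", "kwargs": {"rows": [[[0.001, 0, 0], 0], [[0.001, 0, 0], 0], [[0, 0, 0], 0], [[0, 0, 0], 0]]}}

```text
t: 17.55
tool_pos: [0.5426, 0.0419, 0.087]
tool_rot: [2.037, 2.388, -0.004]
contact_force: [0.2, -6.2, -1.1]
opening: 0.0547
grip_force: 33.5
```

Emit:
{"fn": "drive_tool", "kwargs": {"rows": [[[0.001, 0, 0], 0], [[0, 0, 0], 0], [[0, 0, 0], 0]]}}

```text
t: 17.85
tool_pos: [0.5426, 0.0421, 0.0871]
tool_rot: [2.035, 2.387, -0.006]
contact_force: [0.8, -10.8, -1.4]
opening: 0.0544
grip_force: 33.5
```

Emit:
{"fn": "drive_tool", "kwargs": {"rows": [[[-0.001, 0, 0.001], 0], [[0, 0, 0], 0], [[0, 0, 0], 0]]}}

```text
t: 18.15
tool_pos: [0.5428, 0.0419, 0.0864]
tool_rot: [2.037, 2.388, -0.003]
contact_force: [-1.1, -7.4, 0.3]
opening: 0.0545
grip_force: 33.7
```

Emit:
{"fn": "drive_tool", "kwargs": {"rows": [[[0, 0, 0], 0], [[0, 0, 0], 0], [[0, 0, 0], 0]], "jaw": 0.28}}

```text
t: 18.45
tool_pos: [0.5424, 0.0437, 0.086]
tool_rot: [-2.039, -2.39, -0.001]
contact_force: [0.0, -0.5, 0.0]
opening: 0.0615
grip_force: 0.0
```

Emit:
{"fn": "drive_tool", "kwargs": {"rows": [[[0, 0, -0.02], 0], [[0, 0, -0.04], 0], [[0, 0, -0.04], 0], [[0, 0, -0.03], 0], [[0, 0, 0], 0], [[0, 0, 0], 0]]}}

```text
t: 19.05
tool_pos: [0.5426, 0.0436, 0.2167]
tool_rot: [2.038, 2.389, 0.002]
contact_force: [0.3, -0.3, -1.4]
opening: 0.0613
grip_force: 0.0
```

```bash
python3 - <<'E'
from h import *
import pickle
P=[.5265,.057,.158]
k=T(P,[-.056,.042,.2])[0]; to(k,-.022)
r=vision.get_image("wrist");pickle.dump(r,open("w7.pkl","wb"))
E
```

```text
t 19.05 pos [0.5426 0.0436 0.2167] yawy 0.158 tilt [ 0.002  0.    -1.   ] q6 -0.215 open 0.0613
shift [ 0.0578 -0.0698  0.0166] turn 0.18
```

Emit:
{"fn": "drive_tool", "kwargs": {"rows": [[[0.0195, -0.023, 0], 0], [[0.0195, -0.023, 0], 0], [[0.0195, -0.023, 0], 0.09], [[0, 0, 0], 0.09], [[0, 0, 0.02], 0], [[0, 0, 0], 0], [[0, 0, 0], 0]], "jaw": 0.65}}

```text
t: 19.8
tool_pos: [0.4639, 0.0903, 0.1941]
tool_rot: [-2.244, -2.195, 0.005]
contact_force: [-0.1, -0.6, 0.0]
opening: 0.03
grip_force: 0.0
```

```bash
python3 - <<'E'
from h import *
to([.4654,.0906,.1365],-.022)
E
```

```text
t 19.8 pos [0.4639 0.0903 0.1941] yawy -0.022 tilt [-0.004 -0.    -1.   ] q6 0.056 open 0.03
shift [0.0004 0.0017 0.0576] turn 0.0
```

Emit:
{"fn": "drive_tool", "kwargs": {"rows": [[[0, 0.001, 0.03], 0], [[0, 0, 0.02], 0], [[0, 0, 0.007], 0], [[0, 0, 0], 0], [[0, 0, 0], 0]]}}

```text
t: 20.3
tool_pos: [0.4667, 0.0902, 0.14]
tool_rot: [2.245, 2.196, 0.002]
contact_force: [0.2, 0.3, 0.5]
opening: 0.03
grip_force: 0.0
```

Emit:
{"fn": "drive_tool", "kwargs": {"rows": [[[0, 0, 0], 0], [[0, 0, 0], 0], [[0, 0, 0], 0], [[0, 0, 0], 0]], "jaw": 1, "grip_force": 60}}

```text
t: 20.7
tool_pos: [0.4669, 0.0904, 0.1405]
tool_rot: [2.245, 2.196, 0.003]
contact_force: [-0.9, -0.1, 6.5]
opening: 0.0124
grip_force: 58.8
```

```bash
python3 - <<'E'
from h import *
o,p,R=pose()
to(p+np.array([np.cos(.158),np.sin(.158),0])*.045);print(o["contact_force"],o["wrist_torque"],o["grip_force"])
E
```

```text
t 20.7 pos [0.4669 0.0904 0.1405] yawy -0.022 tilt [ 0.002  0.    -1.   ] q6 0.056 open 0.0124
shift [0.0081 0.0443 0.0001] turn None
[-0.87294421 -0.11539531  6.54849276] [ 0.10846155  0.26541856 -0.02414882] 58.78789881739067
```

Emit:
{"fn": "drive_tool", "kwargs": {"rows": [[[0.0009, 0.005, 0], 0], [[0.0009, 0.005, 0], 0], [[0.0009, 0.005, 0], 0], [[0.0009, 0.005, 0], 0], [[0.0009, 0.005, 0], 0], [[0.0009, 0.005, 0], 0], [[0.0009, 0.005, 0], 0], [[0.0009, 0.005, 0], 0], [[0.0007, 0.004, 0], 0], [[0, 0, 0], 0]]}}

```text
t: 21.7
tool_pos: [0.5115, 0.0974, 0.1405]
tool_rot: [2.244, 2.196, 0.004]
contact_force: [-0.4, 0.6, 5.2]
opening: 0.0121
grip_force: 58.8
```

Emit:
{"fn": "drive_tool", "kwargs": {"rows": [[[0.0005, 0.003, 0], 0], [[0, 0, 0], 0], [[0, 0, 0], 0]]}}

```text
t: 22.0
tool_pos: [0.514, 0.0978, 0.1405]
tool_rot: [2.245, 2.196, 0.003]
contact_force: [-1.8, 0.8, 5.5]
opening: 0.0122
grip_force: 58.9
```

Emit:
{"fn": "drive_tool", "kwargs": {"rows": [[[0.0003, 0.002, 0], 0], [[0, 0, 0], 0], [[0, 0, 0], 0]]}}

```text
t: 22.3
tool_pos: [0.5147, 0.0979, 0.1404]
tool_rot: [-2.244, -2.196, 0.003]
contact_force: [-8.3, 0.1, 11.5]
opening: 0.012
grip_force: 59.7
```

Emit:
{"fn": "drive_tool", "kwargs": {"rows": [[[0, 0, 0], 0], [[0, 0, 0], 0], [[0, 0, -0.03], 0], [[0, 0, -0.04], 0], [[-0.03, 0.01, -0.03], 0], [[-0.03, 0.01, 0], 0], [[0, 0, 0], 0], [[0, 0, 0], 0]], "jaw": 0.65}}

```text
t: 23.1
tool_pos: [0.5336, 0.0371, 0.2383]
tool_rot: [-2.247, -2.195, 0.0]
contact_force: [0.4, -0.2, -0.1]
opening: 0.0298
grip_force: 0.0
```

```bash
cat > chk.py <<'E'
from h import *
import pickle,sys
P=[.5265,.057,.158]
def look(name):
    r=vision.get_image("wrist");pickle.dump(r,open(name,"wb"));return r
def prof(r,A,B,n):
    A=np.array(A)/1e3;B=np.array(B)/1e3
    X=T(P,A+(B-A)*np.linspace(0,1,n)[:,None]);uv=proj(r,X).astype(np.float32)
    return cv2.remap(r["image"],uv[None,:,0],uv[None,:,1],cv2.INTER_LINEAR)[0],uv
E
python3 - <<'E'
from chk import *
r=look("w8.pkl")
to([.5147,.0979,.14],-.022)
w=pickle.load(open("w1.pkl","rb"))
print("press",[ (unproj(w,a,.02)).round(3) for a in((540,38),(473,235),(560,262))])
for x in(20,30,55):
    for z in(32,):
        p,uv=prof(r,(x,-70,z),(x,-50,z),21);print("x",x,"yend",[int(v) for v in p.sum(1)//3],uv[[0,-1]].astype(int).tolist())
        p,uv=prof(r,(x,15,z),(x,35,z),21);print("x",x,"track",[int(v) for v in p.sum(1)//3],uv[[0,-1]].astype(int).tolist())
p,uv=prof(r,(70,-70,35),(70,-50,35),21);print("fence end",[int(v) for v in p.sum(1)//3])
for y in(-30,0):
    p,uv=prof(r,(0,y,32),(75,y,32),76);print("along x y",y,[tuple(int(c) for c in v) for v in p[::2]])
E
```

```text
t 23.15 pos [0.5333 0.0377 0.2379] yawy -0.022 tilt [-0.002  0.001 -1.   ] q6 -0.047 open 0.0299
shift [ 0.0597 -0.0198  0.098 ] turn -0.0
press [array([ 0.746, -0.059,  0.02 ]), array([ 0.555, -0.06 ,  0.02 ]), array([ 0.548, -0.167,  0.02 ])]
x 20 yend [183, 184, 184, 183, 182, 182, 181, 181, 181, 181, 179, 164, 107, 88, 88, 88, 89, 87, 87, 88, 88] [[339, 273], [336, 252]]
x 20 track [193, 193, 193, 193, 193, 194, 194, 194, 193, 191, 223, 245, 246, 247, 248, 250, 249, 240, 235, 245, 236] [[323, 179], [319, 154]]
x 30 yend [183, 183, 184, 183, 183, 183, 184, 184, 185, 179, 151, 106, 89, 90, 89, 89, 89, 88, 89, 90, 89] [[351, 271], [347, 250]]
x 30 track [194, 194, 194, 194, 194, 195, 195, 195, 195, 192, 230, 245, 247, 248, 249, 250, 250, 236, 237, 248, 243] [[335, 177], [331, 152]]
x 55 yend [182, 181, 181, 181, 181, 181, 180, 179, 178, 178, 180, 184, 186, 186, 187, 187, 187, 187, 187, 186, 186] [[378, 266], [376, 245]]
x 55 track [197, 197, 197, 196, 197, 197, 197, 197, 197, 197, 228, 247, 249, 250, 250, 251, 251, 240, 241, 250, 250] [[366, 171], [362, 146]]
fence end [154, 155, 15
[... 680 characters left out ...]
, (244, 241, 243), (243, 239, 241), (242, 239, 242)]
along x y 0 [(75, 120, 176), (58, 87, 134), (48, 53, 188), (53, 58, 217), (55, 60, 222), (53, 57, 198), (149, 160, 171), (180, 193, 200), (180, 194, 202), (180, 193, 201), (180, 193, 201), (180, 194, 201), (180, 194, 201), (181, 193, 201), (181, 193, 202), (181, 193, 202), (181, 193, 203), (181, 193, 203), (180, 193, 202), (181, 194, 202), (181, 194, 202), (181, 195, 202), (181, 195, 203), (182, 195, 203), (182, 196, 203), (182, 195, 203), (182, 196, 203), (182, 195, 203), (182, 196, 203), (182, 195, 203), (182, 196, 204), (183, 196, 205), (182, 196, 204), (159, 169, 178), (231, 226, 230), (250, 248, 249), (249, 247, 248), (248, 245, 247)]
```

```bash
python3 - <<'E'
from chk import *
k=T(P,[.036,-.082,.2])[0];print(k); to(k,.158)
r=pickle.load(open("w8.pkl","rb"))
# edge crossing relative, fine
for x in(18,30,40,50,58):
    p,uv=prof(r,(x,-66,32),(x,-52,32),57);g=p.astype(float);d=np.abs(np.diff(cv2.GaussianBlur(g,(1,5),0),axis=0)).sum(1);i=d.argmax();print(x,-66+.25*i+.125,d[i].round(1))
for x in(68,74):
    p,uv=prof(r,(x,-66,35),(x,-52,35),57);g=p.astype(float);d=np.abs(np.diff(cv2.GaussianBlur(g,(1,5),0),axis=0)).sum(1);i=d.argmax();print("f",x,-66+.25*i+.125,d[i].round(1))
E
```

```text
[ 0.57495374 -0.01831424  0.2       ]
t 23.15 pos [0.5333 0.0377 0.2379] yawy -0.022 tilt [-0.002  0.001 -1.   ] q6 -0.047 open 0.0299
shift [-0.0551  0.0429  0.0378] turn -0.18
18 -58.125 45.1
30 -59.375 35.9
40 -59.375 31.7
50 -59.875 8.8
58 -59.625 10.6
f 68 -56.625 27.0
f 74 -56.875 32.3
```

Emit:
{"fn": "drive_tool", "kwargs": {"rows": [[[-0.0275, 0.0215, 0], 0], [[-0.0275, 0.0215, 0.03], 0], [[0, 0, 0.03], -0.09], [[0, 0, 0.04], -0.09], [[0, 0, 0.025], 0], [[0, 0, 0.016], 0], [[0, 0, 0], 0], [[0, 0, 0], 0]], "jaw": 1, "grip_force": 20}}

```text
t: 23.95
tool_pos: [0.576, -0.018, 0.0984]
tool_rot: [2.038, 2.39, 0.001]
contact_force: [-0.2, -0.1, 0.5]
opening: 0.0002
grip_force: 0.0
```

Emit:
{"fn": "drive_tool", "kwargs": {"rows": [[[0.003, 0, 0], 0], [[0.003, 0, 0], 0], [[0.002, 0, 0], 0], [[0, 0, 0], 0], [[0, 0, 0], 0]]}}

```text
t: 24.45
tool_pos: [0.5745, -0.0105, 0.0983]
tool_rot: [2.039, 2.39, 0.0]
contact_force: [-0.2, 0.3, -1.1]
opening: 0.0002
grip_force: 0.0
```

Emit:
{"fn": "drive_tool", "kwargs": {"rows": [[[0.002, 0, 0.003], 0], [[0.0015, 0, 0], 0], [[0, 0, 0], 0], [[0, 0, 0], 0]]}}

```text
t: 24.85
tool_pos: [0.5737, -0.0071, 0.0948]
tool_rot: [-2.039, -2.39, 0.0]
contact_force: [0.2, -0.0, 0.0]
opening: 0.0003
grip_force: 0.0
```

Emit:
{"fn": "drive_tool", "kwargs": {"rows": [[[0.0015, 0, 0], 0], [[0, 0, 0], 0], [[0, 0, 0], 0]]}}

```text
t: 25.15
tool_pos: [0.5737, -0.006, 0.0949]
tool_rot: [2.039, 2.389, -0.001]
contact_force: [0.3, -2.2, -0.5]
opening: 0.0001
grip_force: 1.5
```

Emit:
{"fn": "drive_tool", "kwargs": {"rows": [[[0.001, 0, 0], 0], [[0, 0, 0], 0], [[0, 0, 0], 0]]}}

```text
t: 25.45
tool_pos: [0.5737, -0.0058, 0.0951]
tool_rot: [2.037, 2.388, -0.003]
contact_force: [0.9, -6.1, -1.8]
opening: 0.0001
grip_force: 3.2
```

Emit:
{"fn": "drive_tool", "kwargs": {"rows": [[[0.0012, 0, 0], 0], [[0, 0, 0], 0], [[0, 0, 0], 0]]}}

```text
t: 25.75
tool_pos: [0.5736, -0.0056, 0.0952]
tool_rot: [2.036, 2.387, -0.005]
contact_force: [1.4, -9.8, -1.6]
opening: 0.0003
grip_force: 5.1
```

Emit:
{"fn": "drive_tool", "kwargs": {"rows": [[[-0.005, 0, 0], 0], [[-0.008, 0, 0], 0], [[0, 0, -0.04], 0], [[0, 0, -0.04], 0], [[0, 0, -0.03], 0], [[0, 0, 0], 0.09], [[0, 0, 0], 0.09], [[0, 0, 0], 0], [[0, 0, 0], 0]], "jaw": 0.65}}

```text
t: 26.65
tool_pos: [0.5751, -0.0162, 0.2046]
tool_rot: [-2.243, -2.198, 0.0]
contact_force: [-1.7, 0.3, -0.5]
opening: 0.03
grip_force: 0.0
```

```bash
python3 - <<'E'
from chk import *
to([.5147,.0979,.14],-.022)
E
```

```text
t 26.65 pos [ 0.5751 -0.0162  0.2046] yawy -0.02 tilt [-0.001  0.001 -1.   ] q6 -0.138 open 0.03
shift [ 0.1128 -0.0626  0.0647] turn 0.002
```

Firm against the track. Back to the knob.

Emit:
{"fn": "drive_tool", "kwargs": {"rows": [[[0.0282, -0.0157, 0], 0], [[0.0282, -0.0157, 0], 0], [[0.0282, -0.0157, 0], 0], [[0.0282, -0.0157, 0], 0], [[0, 0, 0.02], 0], [[0, 0, 0], 0], [[0, 0, 0], 0]]}}

```text
t: 27.35
tool_pos: [0.5146, 0.0978, 0.1844]
tool_rot: [-2.244, -2.197, 0.002]
contact_force: [0.3, 0.0, 0.2]
opening: 0.0298
grip_force: 0.0
```

```bash
python3 - <<'E'
from chk import *
to([.5147,.0979,.139],-.022)
E
```

```text
t 27.35 pos [0.5146 0.0978 0.1844] yawy -0.021 tilt [-0.002 -0.    -1.   ] q6 0.067 open 0.0298
shift [0.0002 0.0001 0.0454] turn 0.001
```

Emit:
{"fn": "drive_tool", "kwargs": {"rows": [[[0, 0, 0.03], 0], [[0, 0, 0.0155], 0], [[0, 0, 0], 0], [[0, 0, 0], 0], [[0, 0, 0], 0]]}}

```text
t: 27.85
tool_pos: [0.5158, 0.0977, 0.1407]
tool_rot: [2.245, 2.196, 0.002]
contact_force: [0.1, -0.6, 0.2]
opening: 0.0298
grip_force: 0.0
```

Emit:
{"fn": "drive_tool", "kwargs": {"rows": [[[0, 0, 0], 0], [[0, 0, 0], 0], [[0, 0, 0], 0], [[0, 0, 0], 0]], "jaw": 1, "grip_force": 80}}

```text
t: 28.25
tool_pos: [0.5146, 0.0979, 0.141]
tool_rot: [-2.244, -2.196, 0.003]
contact_force: [-6.4, -1.5, 7.7]
opening: 0.011
grip_force: 78.3
```

Emit:
{"fn": "drive_tool", "kwargs": {"rows": [[[0.0002, 0.0015, 0], 0], [[0, 0, 0], 0], [[0, 0, 0], 0]]}}

```text
t: 28.55
tool_pos: [0.5151, 0.098, 0.1409]
tool_rot: [-2.243, -2.195, 0.007]
contact_force: [-11.4, -1.7, 10.8]
opening: 0.0114
grip_force: 78.9
```

Emit:
{"fn": "drive_tool", "kwargs": {"rows": [[[0, -0.0007, 0], 0], [[0, 0, 0], 0.13], [[0, 0, 0], 0.13], [[0, 0, 0], 0.13], [[0, 0, 0], 0.13], [[0, 0, 0], 0.13], [[0, 0, 0], 0.13], [[0, 0, 0], 0], [[0, 0, 0], 0]]}}

```text
t: 29.45
tool_pos: [0.5146, 0.098, 0.1401]
tool_rot: [-2.911, -1.178, 0.006]
contact_force: [-8.0, -0.7, 4.9]
opening: 0.0113
grip_force: 78.2
```

```bash
cat > s.py <<'E'
from h import *
o,p,R=pose();print("yawy",np.arctan2(R[1,1],R[0,1]).round(3),"q6",o["q"][5].round(3),"F",np.round(o["contact_force"],1),"Tq",np.round(o["wrist_torque"],3))
E
python3 s.py
```

```text
yawy -0.802 q6 0.848 F [-8.  -0.7  4.9] Tq [-0.091  1.197 -0.09 ]
```

Emit:
{"fn": "drive_tool", "kwargs": {"rows": [[[0, 0, 0], 0.13], [[0, 0, 0], 0.13], [[0, 0, 0], 0.13], [[0, 0, 0], 0], [[0, 0, 0], 0]]}}

```text
t: 29.95
tool_pos: [0.5146, 0.0981, 0.14]
tool_rot: [-3.085, -0.592, 0.006]
contact_force: [-5.7, -1.2, 4.6]
opening: 0.0106
grip_force: 78.2
```

```bash
python3 s.py
```

```text
yawy -1.192 q6 1.238 F [-5.7 -1.2  4.6] Tq [-0.08   1.139  0.012]
```

Emit:
{"fn": "drive_tool", "kwargs": {"rows": [[[0, 0, 0], 0.13], [[0, 0, 0], 0.13], [[0, 0, 0], 0.13], [[0, 0, 0], 0], [[0, 0, 0], 0]]}}

```text
t: 30.45
tool_pos: [0.5146, 0.0982, 0.1399]
tool_rot: [3.141, -0.017, -0.006]
contact_force: [-7.1, -0.2, 4.2]
opening: 0.0107
grip_force: 78.2
```

```bash
python3 s.py
```

```text
yawy -1.581 q6 1.628 F [-7.1 -0.2  4.2] Tq [-0.005  1.114  0.061]
```

Emit:
{"fn": "drive_tool", "kwargs": {"rows": [[[0, 0, 0], 0.13], [[0, 0, 0], 0.13], [[0, 0, 0], 0.13], [[0, 0, 0], 0], [[0, 0, 0], 0]]}}

```text
t: 30.95
tool_pos: [0.5146, 0.0982, 0.1398]
tool_rot: [3.078, -0.625, -0.006]
contact_force: [-6.7, 0.4, 4.0]
opening: 0.0109
grip_force: 78.1
```

```bash
python3 s.py
```

```text
yawy -1.971 q6 2.018 F [-6.7  0.4  4. ] Tq [0.029 1.056 0.151]
```

Emit:
{"fn": "drive_tool", "kwargs": {"rows": [[[0, 0, 0], 0.13], [[0, 0, 0], 0.13], [[0, 0, 0], 0], [[0, 0, 0], 0]]}}

```text
t: 31.35
tool_pos: [0.5146, 0.0983, 0.1398]
tool_rot: [2.971, -1.018, -0.006]
contact_force: [-5.6, 0.1, 3.4]
opening: 0.0111
grip_force: 78.1
```

```bash
python3 s.py
```

```text
yawy -2.231 q6 2.278 F [-5.6  0.1  3.4] Tq [0.026 0.974 0.126]
```

```bash
cat > m.py <<'E'
from h import *
L=[]
for i in range(8):
    vision.get_image("scene");o=ctrl.get_obs();L.append([o["wrist_torque"][2],o["effort"][5],*o["contact_force"]])
L=np.array(L);print("yaw q6",o["q"][5].round(3),"t",o["t"],L.mean(0).round(3),L.std(0).round(3))
E
python3 m.py
```

```text
yaw q6 2.277 t 31.75 [ 0.194  0.197 -5.749  0.232  3.195] [0.019 0.001 0.403 0.713 0.453]
```

Emit:
{"fn": "drive_tool", "kwargs": {"rows": [[[0, 0, 0], 0.13], [[0, 0, 0], 0.13], [[0, 0, 0], 0], [[0, 0, 0], 0]]}}

```text
t: 32.15
tool_pos: [0.5147, 0.0983, 0.1397]
tool_rot: [2.813, -1.394, -0.005]
contact_force: [-5.8, -0.7, 2.9]
opening: 0.0109
grip_force: 78.1
```

```bash
python3 m.py
```

```text
yaw q6 2.537 t 32.55 [ 0.199  0.203 -5.692  0.227  2.771] [0.031 0.001 0.507 0.269 0.516]
```

Emit:
{"fn": "drive_tool", "kwargs": {"rows": [[[0, 0, 0], 0], [[0, 0, 0], 0.1], [[0, 0, 0], 0.1], [[0, 0, 0], 0.1], [[0, 0, 0], 0], [[0, 0, 0], 0]], "grip_force": 110}}

```text
t: 33.15
tool_pos: [0.5147, 0.0983, 0.1398]
tool_rot: [2.573, -1.799, -0.004]
contact_force: [-5.3, 1.0, 2.3]
opening: 0.0097
grip_force: 107.8
```

```bash
python3 m.py
```

```text
yaw q6 2.837 t 33.55 [ 0.269  0.253 -5.557  0.597  2.73 ] [0.024 0.001 0.547 0.557 0.518]
```

Emit:
{"fn": "drive_tool", "kwargs": {"rows": [[[0, 0, 0], 0], [[0, 0, 0], 0], [[0, 0, 0], 0], [[0, 0, 0], 0]], "jaw": 0.65}}

```text
t: 33.95
tool_pos: [0.5162, 0.098, 0.1399]
tool_rot: [-2.573, 1.801, -0.001]
contact_force: [0.7, 0.7, 0.2]
opening: 0.0298
grip_force: 0.0
```

```bash
python3 - <<'E'
from h import *
to([.5147,.0982,.1395])
r=vision.get_image("wrist")
import pickle;pickle.dump(r,open("w9.pkl","wb"))
# wing angle: dark pixels around axis on plane z=.077
A=rect(r,.485,.545,.068,.128,.077);g=A.max(2)
m=(g<70).astype(np.uint8);n,l,s,c=cv2.connectedComponentsWithStats(m)
for i in range(1,n):
    if s[i,4]>300:
        ys,xs=np.nonzero(l==i);w=cv2.minAreaRect(np.stack([xs,ys],1).astype(np.float32));print(s[i],w)
E
python3 m.py
```

```text
t 33.95 pos [0.5162 0.098  0.1399] yawy -2.792 tilt [ 0.001  0.    -1.   ] q6 2.838 open 0.0298
shift [-0.0007  0.0014  0.0004] turn None
[   0    0  113  121 8126] ((56.0, 60.0), (120.0, 112.0), 90.0)
yaw q6 2.838 t 34.4 [-0.004  0.     0.087  0.217 -0.082] [0.028 0.    0.438 0.478 0.447]
```

Emit:
{"fn": "drive_tool", "kwargs": {"rows": [[[-0.0007, 0.0014, 0], 0], [[0, 0, 0], 0]]}}

```text
t: 34.6
tool_pos: [0.514, 0.0983, 0.1393]
tool_rot: [2.574, -1.801, -0.0]
contact_force: [0.3, -0.4, -0.5]
opening: 0.0295
grip_force: 0.0
```

Emit:
{"fn": "drive_tool", "kwargs": {"rows": [[[0, 0, 0], 0], [[0, 0, 0], 0], [[0, 0, 0], 0], [[0, 0, 0], 0], [[0, 0, 0], 0.05], [[0, 0, 0], 0], [[0, 0, 0], 0]], "jaw": 1, "grip_force": 115}}

```text
t: 35.3
tool_pos: [0.5144, 0.0983, 0.1398]
tool_rot: [-2.529, 1.863, -0.0]
contact_force: [-1.5, -0.3, 4.9]
opening: 0.0091
grip_force: 114.9
```

```bash
python3 m.py
```

```text
yaw q6 2.887 t 35.7 [ 0.285  0.285 -2.211  0.365  5.119] [0.043 0.002 0.357 0.657 0.358]
```

Emit:
{"fn": "drive_tool", "kwargs": {"rows": [[[0, 0, 0], 0.05], [[0, 0, 0], 0], [[0, 0, 0], 0]]}}

```text
t: 36.0
tool_pos: [0.5143, 0.0983, 0.1398]
tool_rot: [-2.482, 1.926, -0.0]
contact_force: [-1.9, 1.0, 5.4]
opening: 0.0091
grip_force: 116.2
```

```bash
python3 m.py
```

```text
yaw q6 2.937 t 36.4 [ 0.371  0.375 -2.368  0.406  5.518] [0.043 0.    0.529 0.56  0.35 ]
```

Emit:
{"fn": "drive_tool", "kwargs": {"rows": [[[0, 0, 0], 0], [[0, 0, 0], 0], [[0, 0, 0], 0], [[0, 0, -0.03], 0], [[0, 0, -0.04], 0], [[0, 0, -0.03], 0]], "jaw": 0.65}}

```text
t: 37.0
tool_pos: [0.5145, 0.0982, 0.2412]
tool_rot: [-2.48, 1.927, -0.002]
contact_force: [1.0, -0.1, -0.5]
opening: 0.0296
grip_force: 0.0
```

```bash
python3 - <<'E'
from h import *
P=[.5265,.057,.158]
to(T(P,[.005,-.02,.24])[0],-.022)
E
```

```text
t 37.0 pos [0.5145 0.0982 0.2412] yawy -2.892 tilt [ 0.001  0.    -1.   ] q6 2.939 open 0.0296
shift [ 0.0633 -0.0046  0.0012] turn -2.87
```

Emit:
{"fn": "drive_tool", "kwargs": {"rows": [[[0.0316, -0.002, 0], -0.14], [[0, 0, 0], -0.14], [[0, 0, 0], -0.14], [[0, 0, 0], -0.14], [[0, 0, 0], -0.14], [[0, 0, 0], -0.14], [[0, 0, 0], -0.14], [[0, 0, 0], -0.14], [[0, 0, 0], -0.14], [[0, 0, 0], -0.14]]}}

```text
t: 38.0
tool_pos: [0.5239, 0.0681, 0.2391]
tool_rot: [-3.139, -0.133, 0.0]
contact_force: [-0.2, 0.6, -0.3]
opening: 0.03
grip_force: 0.0
```

Emit:
{"fn": "drive_tool", "kwargs": {"rows": [[[0, 0, 0], -0.14], [[0, 0, 0], -0.14], [[0, 0, 0], -0.14], [[0, 0, 0], -0.14], [[0, 0, 0], -0.14], [[0, 0, 0], -0.14], [[0, 0, 0], -0.14], [[0, 0, 0], -0.14], [[0, 0, 0], -0.14], [[0, 0, 0], -0.14]]}}

```text
t: 39.0
tool_pos: [0.5239, 0.0681, 0.2391]
tool_rot: [-2.315, -2.123, 0.0]
contact_force: [1.0, -0.6, -0.4]
opening: 0.0296
grip_force: 0.0
```

```bash
python3 - <<'E'
from h import *
to([.5333,.0377,.238],-.022)
E
```

```text
t 39.0 pos [0.5239 0.0681 0.2391] yawy -0.086 tilt [-0.  0. -1.] q6 0.075 open 0.0296
shift [-0.0294  0.012   0.001 ] turn -0.064
```

Emit:
{"fn": "drive_tool", "kwargs": {"rows": [[[-0.0294, 0.012, 0], 0], [[0, 0, 0], -0.064], [[0, 0, 0], 0], [[0, 0, 0], 0]]}}

```text
t: 39.4
tool_pos: [0.5331, 0.0378, 0.2391]
tool_rot: [-2.253, -2.188, 0.0]
contact_force: [0.3, 0.1, -0.7]
opening: 0.0297
grip_force: 0.0
```

```bash
python3 - <<'E'
from chk import *
a=pickle.load(open("w8.pkl","rb"));r=look("w10.pkl")
def edges(r,A,B,n=81,k=2):
    p,uv=prof(r,A,B,n);g=cv2.GaussianBlur(p.astype(float),(1,5),0);d=np.abs(np.diff(g,axis=0)).sum(1);i=[j for j in range(1,len(d)-1) if d[j]>=d[j-1] and d[j]>d[j+1] and d[j]>8]
    i=sorted(sorted(i,key=lambda j:-d[j])[:k]);L=np.linalg.norm(np.array(B)-A)/(n-1)
    return [(round((j+.5)*L,1),int(d[j])) for j in i]
for n,q in(("before",a),("now",r)):
    print(n)
    for x in(30,40,50,58):print(" end y0=-66 x",x,edges(q,(x,-66,32),(x,-52,32)))
    for x in(68,74):print(" fence end",edges(q,(x,-66,35),(x,-52,35)))
    for y in(-35,-20,0,15):print(" packet rear x0=0 y",y,edges(q,(0,y,32),(25,y,32)),"front x0=55",edges(q,(55,y,32),(75,y,32),k=3))
# wing angle now
A=rect(r,.485,.545,.068,.128,.077);g=A.max(2)
for th in(50,60):
    m=(g<th).astype(np.uint8);m[:, :0]=0;n,l,s,c=cv2.connectedComponentsWithStats(m)
    for i in range(1,n):
        if s[i,4]>300:
            ys,xs=np.nonzero(l==i);print(th,s[i],cv2.minAreaRect(np.stack([xs,ys],1).astype(np.float32)))
A0=unproj(r,(0,0),.04)
# bystanders: compare with w1 detections in top view, before/after
t0=pickle.load(open("im0.pkl","rb"))["top"];t1=vision.get_image("top")
d=np.abs(t0["image"].astype(int)-t1["image"]).max(2)
for n,(u,v,h) in dict(jar=(298,174,14),tin=(347,182,18),stamp=(399,322,14)).items():print(n,"diff mean",d[v-h:v+h,u-h:u+h].mean().round(1))
E
```

```text
before
 end y0=-66 x 30 [(np.float64(6.7), 24)]
 end y0=-66 x 40 [(np.float64(6.2), 22)]
 end y0=-66 x 50 []
 end y0=-66 x 58 []
 fence end [(np.float64(9.4), 19), (np.float64(13.2), 8)]
 fence end [(np.float64(9.2), 24)]
 packet rear x0=0 y -35 [(np.float64(18.9), 55), (np.float64(20.8), 62)] front x0=55 [(np.float64(10.9), 18), (np.float64(12.6), 46)]
 packet rear x0=0 y -20 [(np.float64(12.7), 42)] front x0=55 [(np.float64(12.6), 51)]
 packet rear x0=0 y 0 [(np.float64(2.0), 37), (np.float64(11.7), 51)] front x0=55 [(np.float64(10.6), 21), (np.float64(12.4), 53)]
 packet rear x0=0 y 15 [(np.float64(3.0), 12), (np.float64(11.7), 57)] front x0=55 [(np.float64(10.9), 25), (np.float64(12.6), 59)]
now
 end y0=-66 x 30 [(np.float64(6.9), 28)]
 end y0=-66 x 40 [(np.float64(6.7), 30)]
 end y0=-66 x 50 []
 end y0=-66 x 58 []
 fence end [(np.float64(8.3), 12), (np.float64(9.4), 24)]
 fence end [(np.float64(9.2), 25)]
 packet rear x0=0 y -35 [(np.float64(16.7), 56), (np.float64(20.2), 62)] front x0=55 [(np.float64(10.6), 21), (np.float64(12.4), 44)]
 packet rear x0=0 y -20 [(np.float64(11.7), 24), (np.float64(13.3), 41)] front x0=55 [(np.float64(12.4), 45)]
 packet rear x0=0 y 0 [(np.float64(1.4), 37), (np.float64(11.7), 62)] front x0=55 [(np.float64(10.6), 22), (np.float64(12.4), 48)]
 packet rear x0=0 y 15 [(np.float64(11.1), 45), (np.float64(11.7), 48)] front x0=55 [(np.float64(10.9), 24), (np.float64(12.6), 50)]
60 [ 25  38  69  45 691] ((59.35000991821289, 58.04999542236328), (30.674089431762695, 73.99728393554688), 71.56504821777344)
jar diff mean 79.2
tin diff mean 59.5
stamp diff mean 37.9
```

```bash
python3 -c "
from station import ctrl
print(ctrl.finish_job())"
```

```text
the job is handed in; nothing more can be done
None
```

The job is handed in at about 39 s of the 72 s. The packet lies flat in the jig against track and fence, the stop is closed on it with about 6 N, and the wing knob is about 1.5 rad past where I found it. Its last turning moment, about 0.37 N m, is above the 0.2–0.3 N m you gave for firmly locked. The stamp, tin and jar were never approached; the arm blocked the final overhead check of them.

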